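# Open the bayonet cover of a fume-filter housing

## Robot

A 6-joint arm with a two-finger parallel gripper is mounted at the origin on the work surface. World frame = base frame: x ahead of the robot, y to its left, z up, the work surface at z = 0. Lengths are in mm, angles in rad, forces in N, time in s.
With the tool pointing down it reaches from about 375 to 825 mm from the base axis. Payload 5.5 kg.
Tool frame: the origin (TCP) lies on the centre line of the jaws, within the pads' length; the fingertips stand 25 mm ahead of it and the grasp point (between the pads) lies 6 mm ahead of it; z points along the fingers, y is the line along which they close (so a half turn about z gives the same grasp; the last joint's range is limited). The gripper opens to 85 mm and grips with 20 to 120 N. Pads are 22 mm wide; open, the fingers measure 114 mm over their backs; the gripper's body (76 mm by 85 mm) begins 54 mm behind the grasp point. The pads swing forward as they close: fully open they stand 13 mm farther back than shut.
Start: joints at [-1.291, 0.314, -0.047, 1.21, 0, 1.571], TCP at [165.695, -576.663, 256.299] pointing down, gripper open.
Joint ranges: [-2.67, 2.67], [-0.69, 1.73], [-1.03, 1.25], [-2.08, 2.16], [-1.42, 1.45], [-3.14, 3.14]. Speed limits (rad/s): [2.39, 2.39, 3.01, 3.14, 3.14, 3.14].

## Interface

Orientations are given as [roll, pitch, yaw] about the fixed x, y, z axes, in that order (R = Rz(yaw) Ry(pitch) Rx(roll)).
In Python, from cell import ctrl gives the robot as it stands.
- The arm moves only by the tool carry_out, never from a script. Its argument "plan" is a list of rows, each a list of 2 entries, a list of its own where there are three numbers: the shift along the tool's x, y, z in m, then the turn, a rotation vector about the tool's x, y, z in rad. A call has 1 to 20 rows; each row shifts and turns the commanded pose from where the row before left it, along the tool's axes as they then stand; what a row does not reach is not made up. A row lasts 1/10 s, in which the tool goes at most 50 mm and 8.59 degrees, less where a joint would pass 70% of its speed; a pose out of reach is approached as far as the arm can. A call with a gripper value outside its range is refused whole. "hand" is the opening, from 0 (shut) to 1 (fully open), set as the call begins (left out, the last holds). The fingers move at their own pace and stop on an object; "squeeze" is the grip in N (left out, the last holds). Time passes only in rows, so rows that do not move let the fingers close. It gives the time, the measured TCP pose, the force, the opening and the grip force at its end, in the units of the state.
- ctrl.read_state(): the state, without advancing time (a new reading comes with each control period).
- ctrl.capture(name): name is "scene" or "side" or "wrist"; returns the picture (384x512x3 uint8, red, green, blue); there is no depth.
- ctrl.get_calibration(name): a dict with "intrinsics" (3x3 intrinsics, pixels), "k1" (the pictures are not rectified: a ray, as slopes to the right and down, at radius r is drawn at 1 + k1 r^2 times it, then the intrinsics apply), "view" (4x4, takes a point from world to camera coordinates). Camera axes: x right, y up, looking along -z (the intrinsics and any distortion apply to the point x, -y, -z); pixel columns grow to the right and rows downward; lengths in mm; the calibration is good to about 2 mm. A picture is of the moment at which its call begins: read the wrist's pose just before it. get_calibration takes no time and is no camera call; for the wrist camera it gives the pose at the moment of the call.
- ctrl.sign_off(): hands the job in; it is judged then, once.
The state is a dict: "time": time; "joint_positions": joint angles; "joint_vel": joint speeds; "tau": joint torques, N m; "ee_pos": TCP position; "tool_rot": TCP orientation; "ft_force": force on the tool from outside, world axes, zero at the start; "torque": the same for the moment, N m; "gripper_width": finger opening in mm; "grip_force": force on a finger pad.
Only numpy, scipy, OpenCV 4.12 (cv2) and the standard library are available. Lean on these libraries where they do the work, as an engineer would, in place of code of your own. Each camera call takes 0.05 s, during which the arm holds its last target. There are 200 camera calls.

## Task

On the electronics bench, open the fume-filter housing that has the yellow cover: twist its cover a quarter turn anticlockwise (seen from above) so that its ears come out from under the steel lugs, lift it off and set it down, not drop it, upright on the middle of the blue mat. Leave the housing with the grey cover closed and its cover untouched.

Things in the scene. Friction and masses are not known exactly. Their poses are not given: they have to be found in the camera images.
- yellow_cover_grip (a point): Loose yellow cover, 0.22 kg: disc 82 mm wide, 6 mm thick, on a plug 69 mm wide, 10 mm deep; two opposite ears, 108 mm tip to tip, 18 mm wide; on top an upright grip bar 58 mm long, 14 mm thick, 52 mm tall. Point on its axis in the bar: 18 mm below the bar's top, 34 mm above the disc's top, 50 mm above the plug's underside. z up, x along bar and ears, y across the bar. Turns freely.
- yellow_housing_rim (a point): Centre of the rim of the fixed black housing under the yellow cover; 125 mm wide, rim 70 mm above bench, bore 74 mm. z up, x through its two steel lugs (13 mm above the rim); cover x lies along it when locked. Cover turns only anticlockwise from above: ears clear the lugs from about 55 degrees, stops end the turn at about 95. Before that it lifts only 2 mm.
- mat_center (a point): Blue mat, 150 mm square and 4 mm thick, lying fixed on the bench; this point is the centre of its top face, z up, x and y along its sides. The cover stands on it on its plug, which puts its grip point 50 mm above the mat's top.
- grey_cover_grip (a point): The grip point of the grey cover, same shape and axes as the yellow one, locked on a second housing like the first. To be left alone.
Not all that is in view belongs to the job. Of the things like the part that bears mat_center, leave any that is red; of the rest the larger one is meant. Of the things shaped like the part that bears yellow_cover_grip, the yellow one is meant.

How it is judged (in metres and radians):
On the way, in this order (a step that is already met when the one before it is completed fails the run):
1. the yellow cover is turned well over half of the quarter turn (more than 43 degrees) while it still sits in its housing (angle between the x axis of yellow_cover_grip and the x axis of yellow_housing_rim, either way round above 0.75 rad and z of yellow_cover_grip in the frame of yellow_housing_rim below 0.046 m and horizontal distance between yellow_cover_grip and yellow_housing_rim below 0.01 m), for 0.05 s.
2. it is lifted off, over 25 mm clear of its seat (z of yellow_cover_grip in the frame of yellow_housing_rim above 0.065 m), for 0.1 s.
3. it is brought down to within 15 mm of the mat, over the mat, while still held by the fingers (z of yellow_cover_grip in the frame of mat_center below 0.065 m and horizontal distance between yellow_cover_grip and mat_center below 0.045 m and contact force between the fingers and yellow_cover above 0.5 N), for 0.04 s.
At the end, for the whole second after the job is handed in: The yellow cover stands upright (within 10 degrees) and at rest on the blue mat, its centre within 40 mm of the mat's centre, and the grey cover is still on its housing, within 12 mm of where it was (horizontal distance between yellow_cover_grip and mat_center below 0.04 m and z of yellow_cover_grip in the frame of mat_center between 0.044 and 0.056 m and angle between yellow_cover_grip's own z axis and vertical below 0.17 rad and linear speed of yellow_cover below 0.02 m/s and distance of grey_cover_grip from where it was at the start of the episode below 0.012 m); the robot touches nothing.
It fails at once if the grey cover is moved more than 12 mm or pushed with the fingers by more than 3 N (distance of grey_cover_grip from where it was at the start of the episode above 0.012 m or contact force between the fingers and grey_cover above 3 N).
It also fails if it takes over 48 s, if anything falls off the work surface, if the arm or the gripper's body presses on something with over 40 N, if the wrist force passes 120 N, or if a joint passes its speed limit or range.

## Working session

There is one attempt and no reset: what is moved stays moved. The work goes in short steps, Python scripts to look and compute and a tool call to move; the robot and the scene stay as the last step left them, time stands still between calls to the robot, and variables do not carry over. Pictures are saved under pics/ and viewed, at most 10 in all, crops included, and the job is handed in when it is done.

Besides the shell and the picture viewer there is one more tool, called after "Call:" as a command line: name --argument value ..., lists and objects as JSON in quotes. carry_out: Moves the arm, as the interface text tells. Its arguments: {"type":"object","properties":{"plan":{"type":"array","items":{"type":"array"}},"hand":{"type":"number"},"squeeze":{"type":"number"}},"required":["plan"]}

```bash
ls; mkdir -p pics
cat > h.py <<'E'
import numpy as np,cv2
from cell import ctrl
def save(n,im): cv2.imwrite('pics/'+n+'.png',im[...,::-1])
def ray(cal,uv):
    K=np.array(cal['intrinsics'],float);k1=cal['k1'];V=np.array(cal['view'],float)
    s=cv2.undistortPoints(np.array(uv,float).reshape(-1,1,2),K,np.array([k1,0,0,0.])).reshape(-1,2)
    d=np.c_[s[:,0],-s[:,1],-np.ones(len(s))]@V[:3,:3]
    return -V[:3,:3].T@V[:3,3],d
def onz(cal,uv,z):
    o,d=ray(cal,uv); return o+d*((z-o[2])/d[:,2])[:,None]
def proj(cal,P):
    K=np.array(cal['intrinsics'],float);V=np.array(cal['view'],float)
    c=np.atleast_2d(P)@V[:3,:3].T+V[:3,3]; s=np.c_[c[:,0],-c[:,1]]/-c[:,2:]
    s=s*(1+cal['k1']*(s**2).sum(1))[:,None]
    return s@K[:2,:2].T+K[:2,2]
E
python3 - <<'E'
from h import *
a=[ctrl.capture(n) for n in("scene","side","wrist")]
for n,i in zip(("scene","side","wrist"),a): np.save('pics/'+n,i)
print(ctrl.read_state()); print({n:ctrl.get_calibration(n) for n in("scene","side","wrist")})
b=np.vstack([np.hstack(a[:2]),np.hstack([a[2],a[2]*0])]); save('all',cv2.resize(b,(800,600),interpolation=cv2.INTER_AREA))
E
```

```text
pics
{'time': 0.15, 'joint_positions': array([-1.29096823e+00,  3.14083451e-01, -4.78267332e-02,  1.21021296e+00,
       -6.47574775e-06,  1.57082191e+00]), 'joint_vel': array([ 4.41774847e-04, -3.41462932e-03,  3.23919970e-03, -4.97728354e-04,
        6.48097331e-05, -3.54956722e-04]), 'tau': array([ 5.34410228e-04, -5.40045404e+01,  3.40059257e+01,  1.32286164e-02,
       -4.07695825e-05,  5.05221934e-06]), 'ee_pos': array([ 165.60012507, -576.27175251,  255.63063753]), 'tool_rot': array([-3.14026584e+00,  6.50967978e-06,  2.79802527e-01]), 'ft_force': array([-0.49403163, -0.22320065,  0.96136105]), 'torque': array([-0.03053979, -0.00423573, -0.01907285]), 'grip_force': 0.0, 'gripper_width': 85.17853751376542}
{'scene': {'intrinsics': array([[480.07987678,   0.        , 255.30513079],
       [  0.        , 480.07987678, 197.50543352],
       [  0.        ,   0.        ,   1.        ]]), 'k1': -0.11470304440518485, 'view': array([[ 2.31570281e-01,  9.72817509e-01, -1.13989490e-03,
        -1.71801044e+02],
       [-6.08300059e-01,  1.45714463e-01,  7.80216850e-01,
         2.0752515
[... 595 characters left out ...]
402648e-01,  6.03510724e-01,
        -1.06470750e+03],
       [ 0.00000000e+00,  0.00000000e+00,  0.00000000e+00,
         1.00000000e+00]])}, 'wrist': {'intrinsics': array([[315.06907402,   0.        , 255.59302743],
       [  0.        , 315.06907402, 200.01105482],
       [  0.        ,   0.        ,   1.        ]]), 'k1': -0.08287982972992226, 'view': array([[ 2.75724571e-01, -9.61236172e-01, -9.91398329e-04,
        -5.98990199e+02],
       [ 9.27418474e-01,  2.66295062e-01, -2.62644083e-01,
         3.31122387e+01],
       [ 2.52726997e-01,  7.14979860e-02,  9.64892275e-01,
        -3.77804739e+02],
       [ 0.00000000e+00,  0.00000000e+00,  0.00000000e+00,
         1.00000000e+00]])}}
```

View pics/all.png

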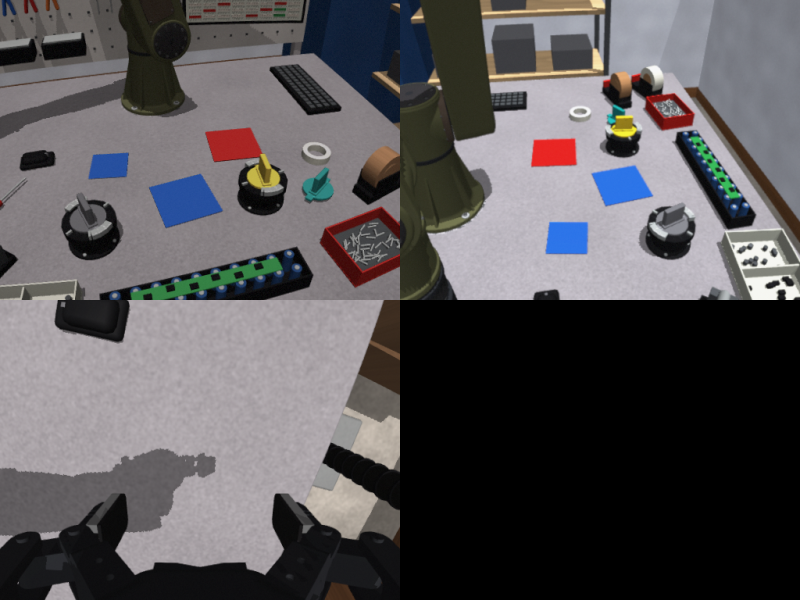

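The top-left image is the scene view and the top-right is the side view (pixels in the mosaic). Mat candidates are large blue (185,200), small blue (108,165) and red (233,145), and I choose the large blue. Cover candidates are yellow (263,172), teal (318,185, loose) and grey (88,210), and I choose the yellow. Next is a close crop and a measurement.

Run:
```python
from h import *
ims={n:np.load(f'pics/{n}.npy') for n in('scene','side')}
crops=[]
for n,im in ims.items():
    cal=ctrl.get_calibration(n); hsv=cv2.cvtColor(im,cv2.COLOR_RGB2HSV)
    for nm,lo,hi in(('yel',(20,120,80),(35,255,255)),('blue',(104,150,80),(122,255,255))):
        m=cv2.inRange(hsv,lo,hi); cs,_=cv2.findContours(m,0,2)
        for c in sorted(cs,key=cv2.contourArea)[::-1][:3]:
            if cv2.contourArea(c)<60: continue
            x,y,w,h=cv2.boundingRect(c); print(n,nm,cv2.contourArea(c),(x,y,w,h))
            if nm=='blue':
                q=cv2.approxPolyDP(c,0.04*cv2.arcLength(c,True),True).reshape(-1,2)
                if len(q)==4: 
                    P=onz(cal,q,4.); print(P[:,:2].round(1).tolist(),P.mean(0).round(1), np.linalg.norm(P-np.roll(P,1,0),axis=1).round(0))
            elif cv2.contourArea(c)>200:
                cx,cy=x+w//2,y+h//2; print('origin',cx-40,cy-40)
                crops.append(cv2.resize(im[cy-40:cy+40,cx-40:cx+40],(400,400),interpolation=cv2.INTER_CUBIC))
save('crop',np.hstack(crops[:2]))
```

```text
scene yel 927.0 (316, 197, 43, 45)
origin 297 179
scene blue 3798.5 (191, 223, 94, 68)
[[453.9, 70.1], [474.3, -74.2], [617.9, -53.8], [597.9, 91.9]] [536.    8.5   4. ] [146. 146. 145. 147.]
scene blue 1321.5 (114, 196, 50, 33)
[[312.1, -118.8], [296.0, -217.9], [399.0, -232.6], [412.7, -131.7]] [ 354.9 -175.2    4. ] [101. 100. 104. 102.]
scene blue 107.5 (140, 373, 14, 11)
side yel 657.5 (270, 148, 33, 29)
origin 246 122
side blue 2443.5 (246, 212, 77, 51)
[[595.9, 91.0], [452.3, 70.1], [471.7, -72.8], [615.6, -53.0]] [533.9   8.8   4. ] [145. 145. 144. 145.]
side blue 1944.0 (187, 284, 53, 41)
[[306.3, -120.5], [293.6, -220.0], [394.1, -235.7], [408.9, -134.0]] [ 350.7 -177.5    4. ] [104. 100. 102. 103.]
```

View pics/crop.png

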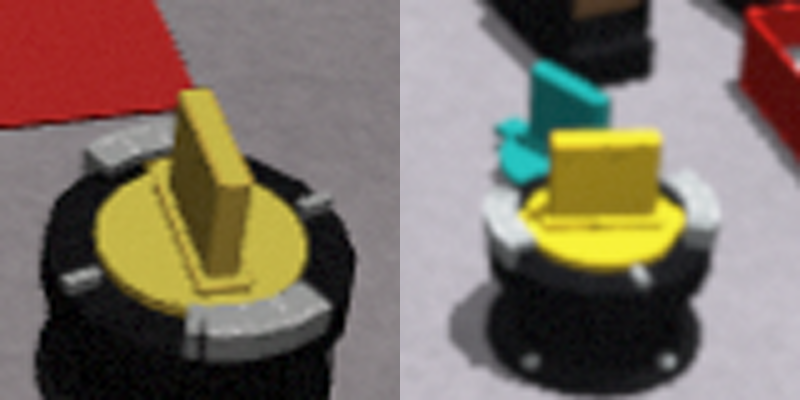

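The crops show the yellow cover locked on its black housing. The bar-top corners are at about (180,92),(207,90),(250,183),(220,187) in the left crop. In the right crop they run from (152,138) to (260,138), taken relative to that crop, and the loose teal cover stands behind. The bar runs between the two grey lugs.

Run:
```python
from h import *
S=ctrl.get_calibration('scene');D=ctrl.get_calibration('side')
f=lambda p,o:(np.array(p,float)+.5)/5-.5+np.array(o)
s=f([[193.5,91],[235,185],[214.3,138]],(297,179)); d=f([[152,138],[260,138],[206,138]],(246,122))
for c,p in((S,s),(D,d)):
    P=onz(c,p,128.); v=P[1]-P[0]; print(P.round(1).tolist(),np.degrees(np.arctan2(v[1],v[0])),np.linalg.norm(v))
o1,d1=ray(S,s[2:]);o2,d2=ray(D,d[2:]);A=np.c_[d1[0],-d2[0]];t=np.linalg.lstsq(A,o2-o1,rcond=None)[0]
print(o1+d1[0]*t[0],o2+d2[0]*t[1])
# grey cover approx
h=ctrl.get_calibration('scene'); print(onz(h,[[110,265]],128.))
```

```text
[[551.6, 202.2, 128.0], [606.7, 197.4, 128.0], [579.8, 199.8, 128.0]] -5.000239474023087 55.363654247879
[[548.5, 204.0, 128.0], [604.5, 197.1, 128.0], [576.5, 200.5, 128.0]] -6.953729082487897 56.38842670159646
[577.48375461 200.89555298 125.91584717] [576.82818731 201.85111676 127.16094543]
[[ 634.28634352 -218.18786366  128.        ]]
```

Call:
carry_out --plan '[[[0.028,-0.029,0],[0,0,0]],[[0.028,-0.029,0],[0,0,0]],[[0.028,-0.029,0],[0,0,0]],[[0.028,-0.029,0],[0,0,0]],[[0.028,-0.029,0],[0,0,0]],[[0.028,-0.029,0],[0,0,0]],[[0.028,-0.029,0],[0,0,0]],[[0.028,-0.029,0],[0,0,0]]]'

```text
time: 0.95
ee_pos: [317.3, -290.3, 256.2]
tool_rot: [3.142, -0.0, 0.279]
ft_force: [0.8, -0.1, -0.2]
gripper_width: 85.7
grip_force: 0.0
```

```bash
python3 -c "
from h import *
s=ctrl.read_state();print(s['time'],s['joint_positions'],s['ee_pos'],s['tool_rot'])"
```

```text
0.95 [-7.41086062e-01 -6.75806672e-03 -4.25716867e-01  1.15175754e+00
  8.81931832e-05  2.12116236e+00] [ 317.25456726 -290.27771063  256.23412501] [ 3.14157060e+00 -1.17003070e-04  2.79344235e-01]
```

```bash
cat >> h.py <<'E'
from scipy.spatial.transform import Rotation as Ro
def rows(target,yaw,n):
    "print n rows taking the tool (pointing down) from here to target, with yaw change (rad)"
    s=ctrl.read_state(); R=Ro.from_euler('xyz',s['tool_rot']); p=np.array(s['ee_pos']); dy=yaw/n; out=[]
    for i in range(n):
        t=(np.array(target)-p)/(n-i); l=np.round(R.inv().apply(t)/1000,3); p=p+R.apply(l)*1000
        out.append([l.tolist(),[0,0,round(-dy,3)]]); R=R*Ro.from_rotvec([0,0,-round(dy,3)])
    print(str(out).replace('-0.0,','0,').replace('0.0,','0,').replace('-0.0]','0]'),p.round(1),R.as_euler('xyz'))
E
python3 -c "
from h import *
rows([578,200,210],np.radians(174)-.279,20)"
```

```text
[[[0.019, -0.02, 0.002], [0, 0, np.float64(-0.138)]], [[0.022, -0.017, 0.002], [0, 0, np.float64(-0.138)]], [[0.024, -0.014, 0.002], [0, 0, np.float64(-0.138)]], [[0.026, -0.011, 0.002], [0, 0, np.float64(-0.138)]], [[0.027, -0.007, 0.002], [0, 0, np.float64(-0.138)]], [[0.028, -0.003, 0.002], [0, 0, np.float64(-0.138)]], [[0.028, 0.001, 0.002], [0, 0, np.float64(-0.138)]], [[0.027, 0.005, 0.002], [0, 0, np.float64(-0.138)]], [[0.026, 0.008, 0.003], [0, 0, np.float64(-0.138)]], [[0.025, 0.012, 0.002], [0, 0, np.float64(-0.138)]], [[0.023, 0.015, 0.003], [0, 0, np.float64(-0.138)]], [[0.021, 0.018, 0.002], [0, 0, np.float64(-0.138)]], [[0.018, 0.021, 0.003], [0, 0, np.float64(-0.138)]], [[0.015, 0.023, 0.002], [0, 0, np.float64(-0.138)]], [[0.012, 0.025, 0.003], [0, 0, np.float64(-0.138)]], [[0.008, 0.027, 0.002], [0, 0, np.float64(-0.138)]], [[0.005, 0.027, 0.003], [0, 0, np.float64(-0.138)]], [[0.001, 0.028, 0.002], [0, 0, np.float64(-0.138)]], [[-0.003, 0.028, 0.003], [0, 0, np.float64(-0.138)]], [[-0.007, 0.027, 0.002], [0, 0, np.float64(-0.138)]]] [578.4 200.  210.3] [3.14156955e+00 1.16798953e-04 3.03934423e+00]
```

Call:
carry_out --plan '[[[0.019,-0.02,0.002],[0,0,-0.138]],[[0.022,-0.017,0.002],[0,0,-0.138]],[[0.024,-0.014,0.002],[0,0,-0.138]],[[0.026,-0.011,0.002],[0,0,-0.138]],[[0.027,-0.007,0.002],[0,0,-0.138]],[[0.028,-0.003,0.002],[0,0,-0.138]],[[0.028,0.001,0.002],[0,0,-0.138]],[[0.027,0.005,0.002],[0,0,-0.138]],[[0.026,0.008,0.003],[0,0,-0.138]],[[0.025,0.012,0.002],[0,0,-0.138]],[[0.023,0.015,0.003],[0,0,-0.138]],[[0.021,0.018,0.002],[0,0,-0.138]],[[0.018,0.021,0.003],[0,0,-0.138]],[[0.015,0.023,0.002],[0,0,-0.138]],[[0.012,0.025,0.003],[0,0,-0.138]],[[0.008,0.027,0.002],[0,0,-0.138]],[[0.005,0.027,0.003],[0,0,-0.138]],[[0.001,0.028,0.002],[0,0,-0.138]],[[-0.003,0.028,0.003],[0,0,-0.138]],[[-0.007,0.027,0.002],[0,0,-0.138]]]'

```text
time: 2.95
ee_pos: [578.0, 199.6, 209.7]
tool_rot: [-3.141, -0.001, 3.046]
ft_force: [-0.8, -0.0, 0.2]
gripper_width: 85.2
grip_force: 0.0
```

Call:
carry_out --plan '[[[0,0,0],[0,0,0]],[[0,0,0],[0,0,0]]]'

```text
time: 3.15
ee_pos: [577.5, 198.7, 209.6]
tool_rot: [-3.141, -0.001, 3.039]
ft_force: [0.9, -0.4, -0.4]
gripper_width: 85.4
grip_force: 0.0
```

Run:
```python
from h import *
s=ctrl.read_state();w=ctrl.get_calibration('wrist');a=ctrl.capture('wrist')
print(s['ee_pos'],s['tool_rot'],s['joint_positions'])
np.save('pics/w1',a); np.save('pics/w1v',w['view']); save('w1',cv2.resize(a,(800,600),interpolation=cv2.INTER_CUBIC))
u=np.array([np.cos(-.105),np.sin(-.105)])
for z in(76,128):print(z,proj(w,[[*(np.array([578,200])+k*u),z] for k in(-29,0,29)])*800/512)
```

```text
[577.47512433 198.73277173 209.63006967] [-3.14072660e+00 -1.13206708e-03  3.03927590e+00] [ 3.31600764e-01  3.55688918e-01 -9.56435255e-02  1.12085515e+00
 -3.09840577e-04  4.33917244e-01]
76 [[401.44777798 254.61011818]
 [401.26771816 309.35577117]
 [401.09428919 361.00163194]]
128 [[401.84041905 273.48744813]
 [401.60063687 340.72885073]
 [401.37200323 403.02403176]]
```

View pics/w1.png

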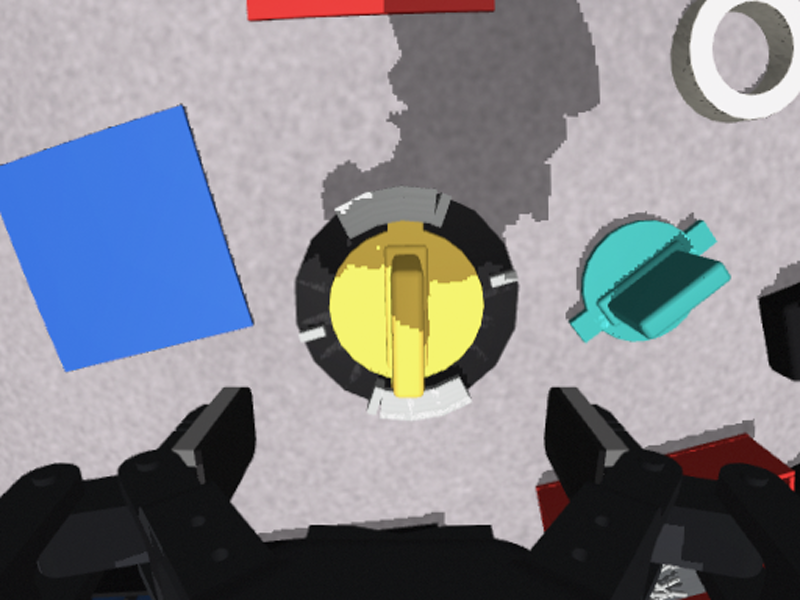

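The wrist view shows the yellow disc centred at about (406,303) and the bar top from (406,262) to (408,396), lying along tool x. The lugs are at (393,205) and (420,398), and the teal cover is well clear.

Run:
```python
from h import *
w=ctrl.get_calibration('wrist'); a=np.load('pics/w1.npy')
m=cv2.inRange(cv2.cvtColor(a,cv2.COLOR_RGB2HSV),(20,90,60),(35,255,255)); m[260:]=0
c=max(cv2.findContours(m,0,1)[0],key=cv2.contourArea); h=cv2.convexHull(c).reshape(-1,2)
q=np.array([p for p in h if 140/1<p[1]<235 and abs(p[0]-260)>20]) # disc sides
P=onz(w,q,76.)[:,:2]; A=np.c_[2*P,np.ones(len(P))]; s=np.linalg.lstsq(A,(P**2).sum(1),rcond=None)[0]
print('disc',s[:2],np.sqrt(s[2]+s[0]**2+s[1]**2),len(P))
E=onz(w,(np.array([[406,262],[408,396]])+.5)*.64-.5,128.);v=E[1]-E[0];print(E,E.mean(0),np.degrees(np.arctan2(v[1],v[0])))
```

```text
disc [576.6883271  201.92290765] 40.94521383591595 28
[[544.37069331 204.55950474 128.        ]
 [603.58578584 199.50010256 128.        ]] [573.97823957 202.02980365 128.        ] -4.883553422186586
```

Call:
carry_out --plan '[[[0.001,0.003,0.01],[0,0,0]],[[0,0,0.02],[0,0,0]],[[0,0,0.02],[0,0,0]],[[0,0,0.02],[0,0,0]],[[0,0,0.015],[0,0,0]],[[0,0,0.006],[0,0,0]],[[0,0,0],[0,0,0]]]'

```text
time: 3.9
ee_pos: [576.1, 200.9, 118.3]
tool_rot: [-3.141, -0.002, 3.039]
ft_force: [0.2, 0.2, 0.2]
gripper_width: 85.3
grip_force: 0.0
```

Call:
carry_out --plan '[[[0,0,0],[0,0,0]],[[0,0,0],[0,0,0]],[[0,0,0],[0,0,0]],[[0,0,0],[0,0,0]],[[0,0,0],[0,0,0]],[[0,0,0],[0,0,0]],[[0,0,0],[0,0,0]],[[0,0,0],[0,0,0]]]' --hand 0 --squeeze 50

```text
time: 4.7
ee_pos: [577.5, 201.9, 119.8]
tool_rot: [3.141, 0.001, 3.04]
ft_force: [0.0, 0.6, 4.9]
gripper_width: 13.3
grip_force: 50.0
```

Call:
carry_out --plan '[[[0,0,0],[0,0,-0.1]],[[0,0,0],[0,0,-0.1]],[[0,0,0],[0,0,-0.1]],[[0,0,0],[0,0,-0.1]],[[0,0,0],[0,0,-0.1]],[[0,0,0],[0,0,0]]]'

```text
time: 5.3
ee_pos: [577.6, 201.7, 119.8]
tool_rot: [-3.141, 0.001, -2.743]
ft_force: [0.4, -0.4, 6.1]
gripper_width: 13.2
grip_force: 50.4
```

Forces are small and the tool has turned 0.50 rad, so I continue to about 88°.

Call:
carry_out --plan '[[[0,0,0],[0,0,-0.1]],[[0,0,0],[0,0,-0.1]],[[0,0,0],[0,0,-0.1]],[[0,0,0],[0,0,-0.1]],[[0,0,0],[0,0,-0.1]],[[0,0,0],[0,0,-0.1]],[[0,0,0],[0,0,-0.1]],[[0,0,0],[0,0,-0.1]],[[0,0,0],[0,0,-0.1]],[[0,0,0],[0,0,-0.1]],[[0,0,0],[0,0,-0.04]],[[0,0,0],[0,0,0]],[[0,0,0],[0,0,0]]]'

```text
time: 6.6
ee_pos: [577.5, 201.7, 119.8]
tool_rot: [-3.141, 0.0, -1.706]
ft_force: [-0.8, -0.8, 5.1]
gripper_width: 13.4
grip_force: 50.5
```

Run:
```python
from h import *
s=ctrl.read_state();print(s['tool_rot'],s['torque'],s['ft_force'])
a=[ctrl.capture('scene')[170:260,280:400],ctrl.capture('side')[110:200,225:345]]
save('tw',np.hstack([cv2.resize(i,(400,300),interpolation=cv2.INTER_CUBIC) for i in a]))
```

```text
[-3.14088443e+00  1.81879908e-04 -1.70579843e+00] [-0.01097368  0.17511786  0.10598148] [-0.77977689 -0.78854649  5.0979731 ]
```

View pics/tw.png

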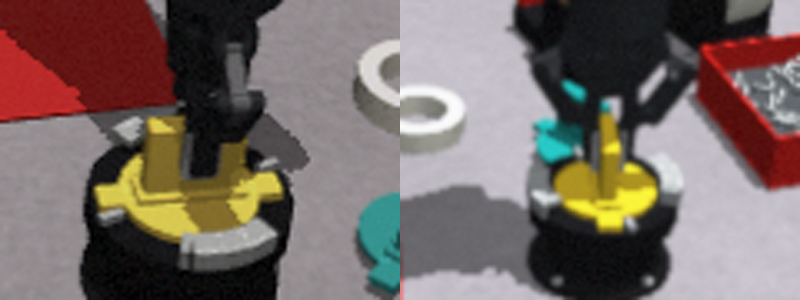

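The cover has turned about 88°: its ears are clear of the lugs (left crop at (110,195), right crop at (612,222)) and it is still seated. Lifting now.

Call:
carry_out --plan '[[[0,0,-0.005],[0,0,0]],[[0,0,-0.01],[0,0,0]],[[0,0,-0.01],[0,0,0]],[[0,0,-0.015],[0,0,0]],[[0,0,-0.015],[0,0,0]],[[0,0,-0.015],[0,0,0]],[[0,0,-0.01],[0,0,0]],[[0,0,0],[0,0,0]],[[0,0,0],[0,0,0]]]'

```text
time: 7.6
ee_pos: [577.1, 201.6, 199.2]
tool_rot: [-3.142, -0.0, -1.704]
ft_force: [-0.7, -0.4, -2.4]
gripper_width: 13.5
grip_force: 49.3
```

Run:
```python
from h import *
s=ctrl.read_state();print(s['ee_pos'],s['tool_rot'],s['torque'],s['ft_force'])
rows([535.,8.7,198.],0.,8)
a=[ctrl.capture('scene')[130:250,260:420],ctrl.capture('side')[80:200,205:365]]
save('up',np.hstack([cv2.resize(i,(400,300),interpolation=cv2.INTER_CUBIC) for i in a]))
```

```text
[577.13198227 201.63307985 199.21173851] [-3.14152215e+00 -1.18515172e-05 -1.70353698e+00] [ 0.02487167 -0.01978585  0.00045566] [-0.68360853 -0.43170331 -2.38279284]
[[[0.025, 0.002, 0.0], [0, 0, 0]], [[0.025, 0.002, 0.0], [0, 0, 0]], [[0.024, 0.002, 0.0], [0, 0, 0]], [[0.025, 0.002, 0.0], [0, 0, 0]], [[0.024, 0.002, 0.0], [0, 0, 0]], [[0.025, 0.002, 0.0], [0, 0, 0]], [[0.024, 0.002, 0.001], [0, 0, 0]], [[0.025, 0.002, 0.0], [0, 0, 0]]] [535.2   8.5 198.2] [-3.14152215e+00 -1.18515172e-05 -1.70353698e+00]
```

View pics/up.png

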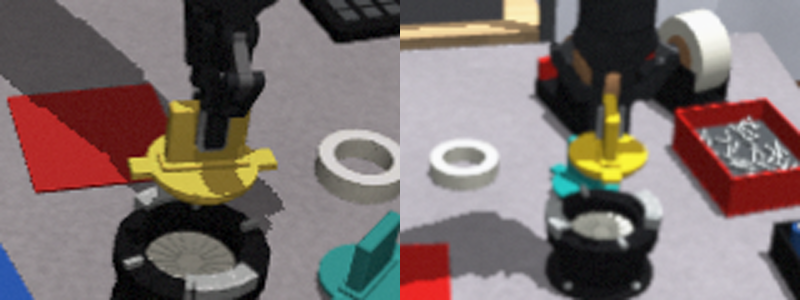

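The cover is held upright above the open housing (left crop at (200,165)). Next I carry it to the mat. Since it sat at TCP z = 119.8 in the housing, it should touch the mat at TCP z ≈ 63.8.

Call:
carry_out --plan '[[[0.015,0.001,0],[0,0,0]],[[0.025,0.002,0],[0,0,0]],[[0.025,0.002,0],[0,0,0]],[[0.025,0.002,0],[0,0,0]],[[0.025,0.002,0],[0,0,0]],[[0.025,0.002,0],[0,0,0]],[[0.025,0.002,0],[0,0,0]],[[0.02,0.002,0],[0,0,0]],[[0.012,0.001,0],[0,0,0]],[[0,0,0.02],[0,0,0]],[[0,0,0.02],[0,0,0]],[[0,0,0.02],[0,0,0]],[[0,0,0.02],[0,0,0]],[[0,0,0.015],[0,0,0]],[[0,0,0.01],[0,0,0]],[[0,0,0],[0,0,0]],[[0,0,0],[0,0,0]]]'

```text
time: 9.4
ee_pos: [535.3, 8.5, 94.5]
tool_rot: [3.142, -0.0, -1.703]
ft_force: [0.5, -0.8, -2.7]
gripper_width: 13.3
grip_force: 49.1
```

Run:
```python
from h import *
s=ctrl.read_state();print(s['ee_pos'],s['tool_rot'],s['torque'],s['ft_force'])
a=[ctrl.capture('scene')[170:320,150:350],ctrl.capture('side')[150:300,190:390]]
save('mat',np.hstack([cv2.resize(i,(400,300),interpolation=cv2.INTER_CUBIC) for i in a]))
```

```text
[535.33955546   8.49098447  94.53203348] [ 3.14156363e+00 -4.60234872e-07 -1.70331458e+00] [0.00270647 0.02646392 0.01502922] [ 0.48022949 -0.76217287 -2.67919423]
```

View pics/mat.png

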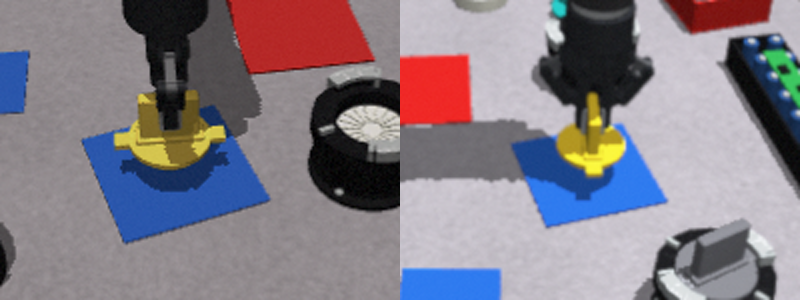

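The cover hangs upright over the middle of the big blue mat, with about 30 mm still to go. I lower it slowly and watch the force.

Call:
carry_out --plan '[[[0,0,0.008],[0,0,0]],[[0,0,0.008],[0,0,0]],[[0,0,0.005],[0,0,0]],[[0,0,0.004],[0,0,0]],[[0,0,0.002],[0,0,0]],[[0,0,0.001],[0,0,0]],[[0,0,0.001],[0,0,0]],[[0,0,0],[0,0,0]],[[0,0,0],[0,0,0]]]'

```text
time: 10.4
ee_pos: [535.4, 8.5, 65.5]
tool_rot: [-3.141, 0.0, -1.703]
ft_force: [-0.2, 0.0, -2.5]
gripper_width: 13.3
grip_force: 49.3
```

Call:
carry_out --plan '[[[0,0,0.001],[0,0,0]],[[0,0,0.001],[0,0,0]],[[0,0,0],[0,0,0]],[[0,0,0],[0,0,0]]]'

```text
time: 10.8
ee_pos: [535.5, 8.5, 63.7]
tool_rot: [-3.141, 0.0, -1.703]
ft_force: [-0.8, -0.2, 4.6]
gripper_width: 13.6
grip_force: 50.1
```

The force has risen from -2.5 to +4.6 N, so the cover is in contact with the mat. Releasing.

Call:
carry_out --plan '[[[0,0,0],[0,0,0]],[[0,0,0],[0,0,0]],[[0,0,0],[0,0,0]],[[0,0,0],[0,0,0]],[[0,0,0],[0,0,0]],[[0,0,0],[0,0,0]],[[0,0,0],[0,0,0]],[[0,0,0],[0,0,0]]]' --hand 1

```text
time: 11.6
ee_pos: [535.3, 8.5, 63.3]
tool_rot: [-3.142, 0.0, -1.703]
ft_force: [0.5, 0.1, 0.0]
gripper_width: 85.8
grip_force: 0.0
```

Call:
carry_out --plan '[[[0,0,-0.01],[0,0,0]],[[0,0,-0.02],[0,0,0]],[[0,0,-0.03],[0,0,0]],[[0,0,-0.03],[0,0,0]],[[0,0,-0.03],[0,0,0]],[[0,0,-0.02],[0,0,0]],[[0,0,0],[0,0,0]],[[0,0,0],[0,0,0]],[[0,0,0],[0,0,0]]]'

```text
time: 12.5
ee_pos: [534.5, 8.5, 202.3]
tool_rot: [3.14, -0.0, -1.703]
ft_force: [-0.8, 0.3, -1.5]
gripper_width: 85.3
grip_force: 0.0
```

Run:
```python
from h import *
a=[ctrl.capture('scene')[170:320,150:350],ctrl.capture('side')[150:300,190:390]]
save('end',np.hstack([cv2.resize(i,(400,300),interpolation=cv2.INTER_CUBIC) for i in a]))
```

```text
(no output)
```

View pics/end.png

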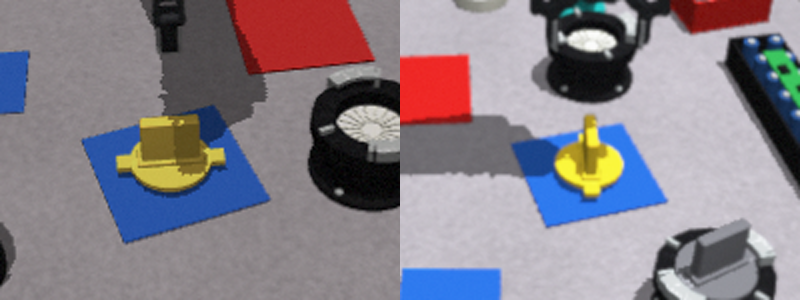

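The cover stands upright near the middle of the mat (left crop at (172,160), right crop at (590,165)), and the gripper is clear. Handing in.

```bash
python3 -c "
from h import *
print(ctrl.sign_off())"
```

```text
the job is handed in; nothing more can be done
None
```

The yellow cover was twisted about 88° anticlockwise, lifted off and set down upright near the middle of the large blue mat; the grey cover was never touched, and the job is handed in (no verdict was returned).

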